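# Tuck a seam strip under the lap lip and hold it down

### The arm

A 7-joint arm with a two-finger parallel gripper is mounted at the origin on the work surface; the furniture and walls round the work are solid. World frame = base frame: x ahead of the robot, y to its left, z up, the work surface at z = 0. Lengths are in m, angles in rad, forces in N, time in s.
With the tool pointing down it reaches from about 0.4 to 0.925 m from the base axis. Payload 4.1 kg.
Tool frame: the origin (TCP) lies midway between the tips of the shut fingers; the grasp point (between the pads) lies grip_point_offset behind it (grip_point_offset is the distance from the TCP to the grasp point, in m); z points along the fingers, y is the line along which they close (so a half turn about z gives the same grasp; the last joint's range is limited). The gripper opens to 85 mm and grips with 20 to 120 N. Pads are 22 mm wide; open, the fingers measure 114 mm over their backs; the gripper's body (76 mm by 85 mm) begins 54 mm behind the grasp point. The pads swing forward as they close: fully open they stand 13 mm farther back than shut.
Start: joints at [1.082, 0.398, 0.045, 1.537, -0.019, 1.207, -0.051], TCP at [0.247, -0.601, 0.231] pointing down, gripper open.
Joint ranges: [-2.82, 2.82], [-0.49, 2.23], [-1.37, 1.46], [0, 2.46], [-1.36, 4.5], [0.23, 2], [-2.94, 2.94]. Speed limits (rad/s): [2.57, 2.57, 3.14, 3.14, 3.14, 3.14, 3.14].

### API

Orientations are given as a rotation vector (axis times angle).
In Python, from station import read_state, grab_frame, camera_model, close_job, grip_point_offset gives the robot as it stands.
- The arm moves only by the tool play_rows, never from a script. Its argument "moves" is a list of rows, each an object of numbers: "grip": the closure in counts, from 0 (fully open) to 255 (shut); "dx", "dy", "dz": the shift along the world's x, y, z in units of 50 mm (1.0 is 50 mm); "wx", "wy", "wz": the turn, a rotation vector about the world's x, y, z in units of 10 degrees (1.0 is 10 degrees). A call has 1 to 10 rows; each row shifts and turns the commanded pose from where the row before left it; what a row does not reach is not made up. A row lasts 1/8 s, in which the tool goes at most 62.5 mm and 10.7 degrees, less where a joint would pass 70% of its speed; a pose out of reach is approached as far as the arm can. A call is refused whole if a number of a shift passes 1 or a number of a turn 1, either way. A call with a gripper value outside its range is refused whole. The fingers move at their own pace and stop on an object; "squeeze" is the grip in N (left out, the last holds). Time passes only in rows, so rows that do not move let the fingers close. It gives the time, the measured TCP pose, the force, the opening and the grip force at its end, in the units of the state.
- read_state(): the state, without advancing time (a new reading comes with each control period).
- grab_frame(name): name is "scene" or "top" or "wrist"; returns the picture (400x640x3 uint8, red, green, blue); there is no depth.
- camera_model(name): a dict with "vfov" (degrees; the focal length in pixels is half the picture's height over the tangent of half this angle, whatever the lens; pixels are square), "cx", "cy" (the principal point, pixels), "world_to_cam" (4x4, takes a point from world to camera coordinates). Camera axes: x right, y down, z forward; pixel columns grow to the right and rows downward; lengths in m; the calibration is good to about 2 mm. A picture is of the moment at which its call begins: read the wrist's pose just before it. camera_model takes no time and is no camera call; for the wrist camera it gives the pose at the moment of the call.
- close_job(): hands the job in; it is judged then, once.
The state is a dict: "time": time; "qpos": joint angles; "dq": joint speeds; "tau": joint torques, N m; "ee_pos": TCP position; "orientation": TCP orientation; "force": force on the tool from outside, world axes, zero at the start; "ft_torque": the same for the moment, N m; "opening": opening from 0.0 (shut) to 1.0 (fully open); "gripper_force": force on a finger pad.
Only numpy, scipy, OpenCV 4.12 (cv2) and the standard library are available. Lean on these libraries where they do the work, as an engineer would, in place of code of your own. Each camera call takes 0.05 s, during which the arm holds its last target. There are 200 camera calls.

### The job

Turn the fixture's black dial clockwise until its white pointer stands on the long red line, which raises the blue lip; then pick up the aluminium strip by its yellow-topped rail and slide its front edge, square and centred on the black pad, about 25 mm under the lip without lifting the lip or shifting the dial. Press the strip flat so that the sprung pad sinks about 5 mm, and finish while still holding it pressed down. Leave the tape roll, the small tan box and the blue capacitor where they are.

Things in the scene. Friction and masses are not known exactly. Their poses are not given: they have to be found in the camera images.
- fixture: Grey base plate, fixed to the bench, 160 (x) x 200 (y) x 8 mm; origin at the centre of its underside. Its -x side is the open front: the strip slides in towards +x. Dial axis at x -40, y +62 mm; pad and lip centred on y -35. Lip carrier (height under 50 mm): a stop at x +52. Guide posts, 52 mm high, beside the lip at x +62, y -91 and +21.
- dial (a joint): Gap dial, rad: 0 to 2.4, grows clockwise from above; 1.4 = pointer on the long red line, towards the fixture's -x; at 0 it stands 1.4 rad anticlockwise of that. Starts at 0 to 0.3; stays where left (friction 0.03 Nm). Gap between lip and resting pad = 1.5 mm + 5.5 mm per rad: 9.2 mm at the line, less than the strip's thickness at the start.
- dial_axis (a point): Point on the dial's axis, 34 mm above the bench, where to grip. Disc 45 mm wide (top 18 mm above the bench) with a black bar grip 42 mm long, 12 mm thick, top 44 mm above the bench; a white line runs from the axis to the pointer end. This point's frame is the fixture's and does not turn: bar direction = fixture's -x turned anticlockwise by (1.4 - dial).
- pad (a joint): Sink of the sprung pad, m: 0 at rest, 0.008 on its stop; 3 N preload and 1.2 N per mm, straight down.
- pad_centre (a point): Centre of the top of the black pad at rest, 24 mm above the bench, at x -17, y -35 mm of the fixture (fixed to it; does not sink with the pad). The pad is 118 (x) x 96 (y) mm.
- lip (a joint): Hinge of the blue lip, rad: 0 = lying level, its normal place; grows as its front edge is lifted (0.1 rad = 5.5 mm at the edge). Lifts at under 1 N. The lip is 104 mm wide (y), 55 mm long (x), 3 mm thick.
- lip_edge (a point): Middle of the lip's front edge, on its underside, at x 0, y -35 mm of the fixture; the hinge lies at x +55.
- strip: Loose aluminium seam strip, about 0.12 kg: flat leaf 80 (x) x 90 (y) x 4 mm with an upright rail, yellow along its top, 10 mm thick (x), 90 mm long (y), top 35 mm above the underside, along the rear edge (centred at x -35 mm). Origin: centre of the leaf's underside; +x points to the free edge that goes under the lip. Starts flat on the bench, right of the fixture.
- strip_edge (a point): Middle of the strip's free front edge, on the underside (x +40 mm from the strip's origin).
- strip_rail (a point): Point in the middle of the strip's rail, 27 mm above the underside, 8 mm below the rail's top: where to grip, across the 10 mm thickness. An open equipment chassis, higher than the strip, stands on the robot's side of it, 60 mm or more away: keep the jaws' opening to about 50 mm.
- tape_roll: Black tape roll lying flat, 67 mm across, 19 mm high; a bystander.
- fuse_box: Small tan box with a blue band, 40 x 62 x 18 mm; a bystander.
- capacitor_blue: Small blue capacitor lying on the bench, 19 x 57 x 19 mm; a bystander.
Mind the look-alikes: they are no part of the job. What is shaped like the strip but purple is not meant.

How it is judged:
By the outcome, as a careful person would: the job done as asked, in the order asked, and still so for the second after the job is handed in, while the arm keeps its last pose, push and grip.
It also fails if it takes over 48 s, if anything falls off the work surface, if the arm or the gripper's body presses on something with over 40 N, if the wrist force passes 120 N, or if a joint passes its speed limit or range.

## Working session

There is one attempt and no reset: what is moved stays moved. The work goes in short steps, Python scripts to look and compute and a tool call to move; the robot and the scene stay as the last step left them, time stands still between calls to the robot, and variables do not carry over. Pictures are saved under pics/ and viewed, at most 10 in all, crops included, and the job is handed in when it is done.

Besides the shell and the picture viewer there is one more tool, called after ">>>" by a JSON object that holds its "name" and its "arguments", one argument or row to a line. play_rows: Moves the arm, as the interface text tells. Its arguments: {"type":"object","properties":{"moves":{"type":"array"},"squeeze":{"type":"number"}},"required":["moves"]}

```bash
mkdir -p pics; cat > h.py <<'E'
import numpy as np, cv2
from station import *
def K(m): 
    f=200/np.tan(np.radians(m['vfov'])/2); return f
def ray(m,u,v,z):
    T=np.linalg.inv(np.array(m['world_to_cam'])); d=T[:3,:3]@np.array([(u-m['cx'])/K(m),(v-m['cy'])/K(m),1]); o=T[:3,3]
    return o+d*(z-o[2])/d[2]
def proj(m,p):
    c=np.array(m['world_to_cam'])@np.append(p,1); return c[:2]/c[2]*K(m)+[m['cx'],m['cy']]
def save(n,f): cv2.imwrite(f'pics/{f}.png',cv2.cvtColor(grab_frame(n),cv2.COLOR_RGB2BGR))
E
python3 - <<'E'
from h import *
save('top','top1'); save('scene','scene1')
s=read_state(); print(s, grip_point_offset if not callable(grip_point_offset) else grip_point_offset())
for n in('top','scene','wrist'): m=camera_model(n); print(n,m['vfov'],m['cx'],m['cy'],np.linalg.inv(m['world_to_cam']).round(3).tolist(),[k for k in m])
E
```

```text
{'time': 0.1, 'qpos': array([ 1.08201359,  0.39915077,  0.04503244,  1.53775349, -0.01871776,
        1.20690774, -0.05067176]), 'dq': array([-0.00101575, -0.00095466,  0.00128617, -0.00368494, -0.00010725,
        0.00093759, -0.00159276]), 'tau': array([ 3.56773002e-03, -4.76260829e+01,  1.37001805e+00, -2.54950601e+01,
        1.19993737e-02,  5.02383860e-03, -4.62353825e-06]), 'ee_pos': array([ 0.2468043 , -0.60070226,  0.23034634]), 'orientation': array([-3.08036956e+00, -6.08275585e-01,  7.10970799e-04]), 'force': array([ 1.26854981,  1.22320365, -0.42826041]), 'ft_torque': array([-0.06914248,  0.01271614,  0.01519517]), 'gripper_force': 0.0, 'opening': 0.9965747068214339} 0.0187
top 55.7716820255079 318.4432071226473 201.87978728418702 [[0.014, -0.99, 0.138, 0.418], [-1.0, -0.016, -0.011, -0.21], [0.013, -0.138, -0.99, 1.212], [0.0, 0.0, 0.0, 1.0]] ['vfov', 'cx', 'cy', 'world_to_cam']
scene 43.6186254580867 314.18148817807344 200.71528274410247 [[0.569, -0.441, 0.694, -0.574], [-0.822, -0.293, 0.488, -0.997], [-0.011, -0.848, -0.529, 0.925], [0.0, 0.0, 0.0, 1.0]] ['vfov', 'cx', 'cy', 'world_to_cam']
wrist 59.140267839159094 313.08154561811483 202.3368525632052 [[0.38, -0.879, -0.289, 0.322], [-0.925, -0.362, -0.116, -0.571], [-0.003, 0.312, -0.95, 0.374], [0.0, 0.0, 0.0, 1.0]] ['vfov', 'cx', 'cy', 'world_to_cam']
```

View pics/top1.png

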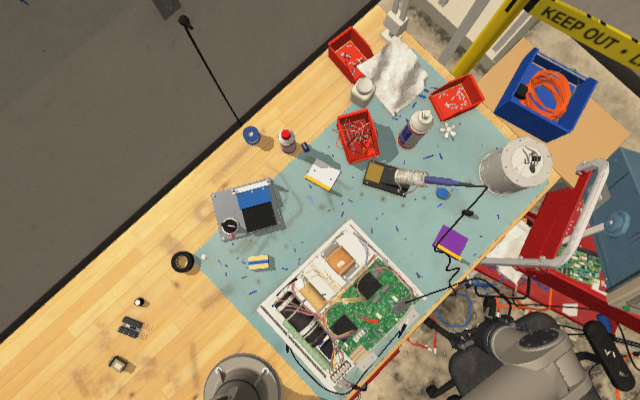

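View pics/scene1.png

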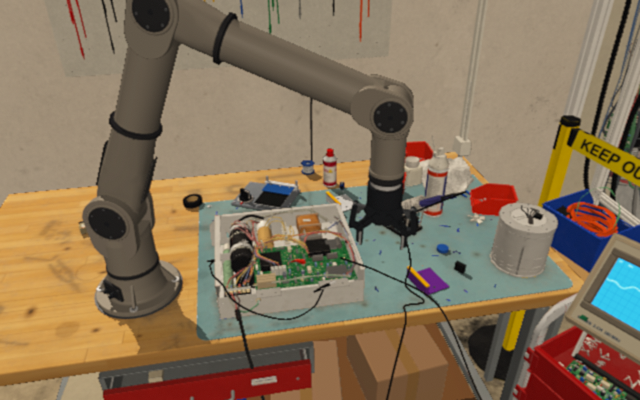

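The top view shows the fixture at (247,208) with its dial at (230,226). Strip candidates are the pale strip with a yellow edge at (322,175), the purple look-alike at (450,240), and the tan/blue fuse box at (258,262), which is a bystander. I choose (322,175). The tape roll is at (182,262). Next is one close crop to check this.

```bash
python3 - <<'E'
from h import *
im=cv2.imread('pics/top1.png'); c=im[140:280,200:350]; cv2.imwrite('pics/crop1.png',cv2.resize(c,None,fx=4,fy=4,interpolation=cv2.INTER_CUBIC))
m=camera_model('top')
for n,u,v,z in [('strip',322,175,.01),('fix',247,208,.01),('dial',230,226,.03)]: print(n,ray(m,u,v,z).round(3))
E
```

```text
strip [ 0.674 -0.234  0.01 ]
fix [0.562 0.004 0.01 ]
dial [0.502 0.051 0.03 ]
```

View pics/crop1.png

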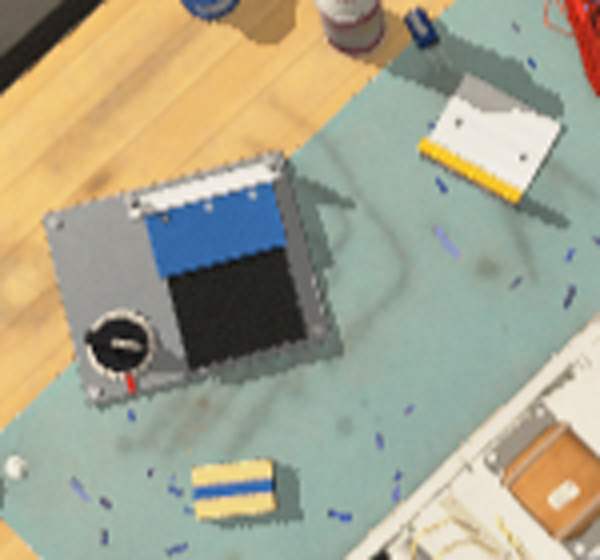

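The crop confirms the choice. The strip is silver with a yellow rail at its lower left, running from crop (422,148) to (520,198), and its free edge points up-right. The fixture has the lip (blue) beyond the pad (black), the dial at (118,343) with its pointer to the right, and the red line below it. The capacitor is at crop (423,28). Next I move to a pose where the wrist camera sees both.

>>> {"name": "play_rows", "arguments": {
  "moves": [
    {"dx":0.6,"dy":0.8,"dz":0.14,"grip":0},
    {"dx":0.6,"dy":0.8,"dz":0.14},
    {"dx":0.6,"dy":0.8,"dz":0.14},
    {"dx":0.6,"dy":0.8,"dz":0.14},
    {"dx":0.6,"dy":0.8,"dz":0.14},
    {"dx":0.6,"dy":0.8,"dz":0.14},
    {"dx":0.6,"dy":0.8,"dz":0.14},
    {"dx":0.6,"dy":0.8,"dz":0.14},
    {"dx":0.6,"dy":0.8,"dz":0.14},
    {"dx":0.6,"dy":0.8,"dz":0.14}
  ]
}}

```text
invalid input at $.moves[0]: expected keys grip, dx, dy, dz, wx, wy, wz
```

>>> {"name": "play_rows", "arguments": {
  "moves": [
    {"dx":0.5,"dy":0.7},
    {"dx":0.5,"dy":0.7},
    {"grip":0},
    {"grip":0}
  ]
}}

```text
invalid input at $.moves[0]: expected keys grip, dx, dy, dz, wx, wy, wz
```

```bash
python3 - <<'E'
from h import *
import json
m=camera_model('wrist'); save('wrist','w1'); json.dump({k:np.array(v).tolist() for k,v in m.items()},open('w1.json','w'))
s=read_state(); print(s['ee_pos'],s['qpos'],s['orientation'])
E
```

```text
[ 0.24682436 -0.6008083   0.23052369] [ 1.0820305   0.39901709  0.04502493  1.53754876 -0.01864443  1.20691514
 -0.05066268] [-3.08068924e+00 -6.08384845e-01  6.72788474e-04]
```

View pics/w1.png

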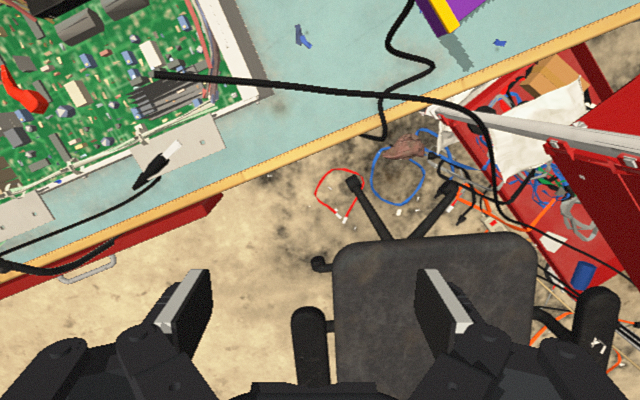

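The call was refused because every row needs all the keys, so nothing moved. The picture shows the bench edge and the fingers at the bottom centre (rows over 270). I'll repeat the move with full rows.

>>> {"name": "play_rows", "arguments": {
  "moves": [
    {"grip":0,"dx":0.6,"dy":0.8,"dz":0.14,"wx":0,"wy":0,"wz":0},
    {"grip":0,"dx":0.6,"dy":0.8,"dz":0.14,"wx":0,"wy":0,"wz":0},
    {"grip":0,"dx":0.6,"dy":0.8,"dz":0.14,"wx":0,"wy":0,"wz":0},
    {"grip":0,"dx":0.6,"dy":0.8,"dz":0.14,"wx":0,"wy":0,"wz":0},
    {"grip":0,"dx":0.6,"dy":0.8,"dz":0.14,"wx":0,"wy":0,"wz":0},
    {"grip":0,"dx":0.6,"dy":0.8,"dz":0.14,"wx":0,"wy":0,"wz":0},
    {"grip":0,"dx":0.6,"dy":0.8,"dz":0.14,"wx":0,"wy":0,"wz":0},
    {"grip":0,"dx":0.6,"dy":0.8,"dz":0.14,"wx":0,"wy":0,"wz":0},
    {"grip":0,"dx":0.6,"dy":0.8,"dz":0.14,"wx":0,"wy":0,"wz":0},
    {"grip":0,"dx":0.6,"dy":0.8,"dz":0.14,"wx":0,"wy":0,"wz":0}
  ]
}}

```text
time: 1.4
ee_pos: [0.5476, -0.1999, 0.3014]
orientation: [3.082, 0.608, -0.001]
force: [0.8, 0.4, 0.5]
opening: 1.003
gripper_force: 0.0
```

>>> {"name": "play_rows", "arguments": {
  "moves": [
    {"grip":0,"dx":0.5,"dy":0.7,"dz":0,"wx":0,"wy":0,"wz":0},
    {"grip":0,"dx":0.5,"dy":0.7,"dz":0,"wx":0,"wy":0,"wz":0},
    {"grip":0,"dx":0,"dy":0,"dz":0,"wx":0,"wy":0,"wz":0},
    {"grip":0,"dx":0,"dy":0,"dz":0,"wx":0,"wy":0,"wz":0}
  ]
}}

```text
time: 1.9
ee_pos: [0.5966, -0.132, 0.3009]
orientation: [3.082, 0.608, -0.002]
force: [0.6, -1.1, -0.8]
opening: 1.0
gripper_force: 0.0
```

```bash
python3 - <<'E'
from h import *
import json
m=camera_model('wrist'); save('wrist','w2'); json.dump({k:np.array(v).tolist() for k,v in m.items()},open('w2.json','w'))
s=read_state(); print(s['ee_pos'],s['qpos'],s['orientation'])
E
```

```text
[ 0.59635874 -0.13270304  0.30101575] [ 0.35244711  0.29512069 -0.26199754  1.53064086  0.07882834  1.32697833
 -1.10058064] [ 3.08187717e+00  6.05586498e-01 -1.83563151e-03]
```

View pics/w2.png

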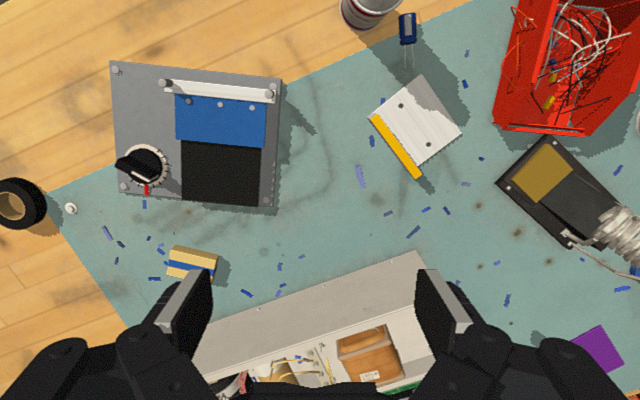

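Both are in view: the plate with corners near (110,62), (281,78), (273,206) and (118,192), the dial at about (143,166) with its white line pointing right and the red line at (147,190), and the strip's yellow rail from (371,119) to (420,178). The tape roll is at (18,204), the fuse box at (192,262) and the capacitor at (407,28). Now I'll measure them with masks.

```bash
cat > meas.py <<'E'
from h import *
def rect(mask,m,z,name,und=True):
    cs,_=cv2.findContours(mask.astype(np.uint8),cv2.RETR_EXTERNAL,cv2.CHAIN_APPROX_NONE)
    c=max(cs,key=cv2.contourArea); 
    P=np.array([ray(m,u,v,z)[:2] for u,v in c[:,0]])*1000
    (cx,cy),(w,h),a=cv2.minAreaRect(P.astype(np.float32)); print(name,'c',round(cx,1),round(cy,1),'wh',round(w,1),round(h,1),'ang',round(a,1),'area px',cv2.contourArea(c)); return c
E
python3 - <<'E'
from meas import *; import json
m=json.load(open('w2.json')); im=cv2.imread('pics/w2.png'); hsv=cv2.cvtColor(im,cv2.COLOR_BGR2HSV); H,S,V=cv2.split(hsv)
yy,xx=np.mgrid[:400,:640]
box=lambda a,b,c,d:(xx>=a)&(xx<c)&(yy>=b)&(yy<d)
rect((H>15)&(H<32)&(S>150)&(V>120)&box(350,90,440,200),m,.035,'rail')
rect((V>150)&(S<60)&box(360,65,470,185),m,.004,'leafbright')
rect((H>100)&(H<118)&(S>140)&(V>60)&box(160,80,285,160),m,.029,'lip')
rect((V<60)&box(176,132,270,212),m,.024,'pad')
red=((H<8)|(H>172))&(S>140)&box(120,175,170,205); ys,xs=np.nonzero(red); print('red',ray(m,xs.mean(),ys.mean(),.009).round(4),len(xs), xs.min(),xs.max(),ys.min(),ys.max())
for n,(u,v) in dict(TL=(110,61),TR=(281,78),BR=(273,207),BL=(118,192)).items(): print(n,(ray(m,u,v,.008)*1000).round(1))
ims=im.copy(); a=cv2.resize(im[135:215,95:195],None,fx=6,fy=6,interpolation=cv2.INTER_CUBIC); cv2.imwrite('pics/dial1.png',a)
E
```

```text
rail c 646.0 -216.2 wh 91.1 10.7 ang 61.9 area px 641.5
leafbright c 676.7 -237.4 wh 146.8 140.5 ang 24.7 area px 7760.0
lip c 595.3 -16.6 wh 51.2 103.2 ang 16.5 area px 3924.0
pad c 534.0 -35.2 wh 75.0 95.4 ang 16.5 area px 4515.5
red [0.4742 0.0496 0.009 ] 40 144 153 175 194
TL [608.3 125.6   8. ]
TR [665.8 -63.2   8. ]
BR [ 512.7 -109.7    8. ]
BL [455.9  82.5   8. ]
```

View pics/dial1.png

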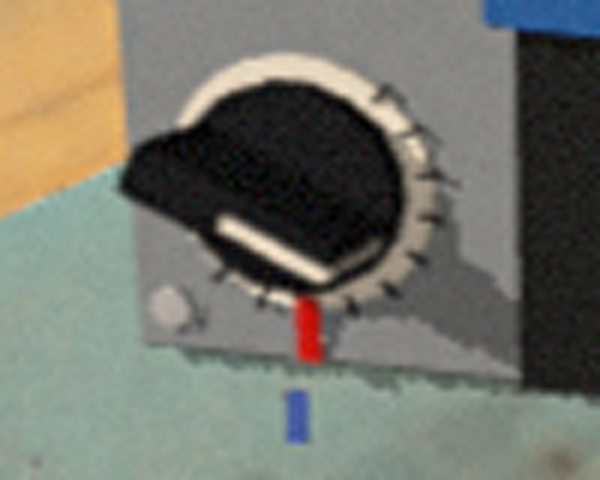

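The crop shows the white line running from the axis at (220,222) to the pointer end at (335,275), so the bar tilts down-right. The red line at (308,330) marks the target.

```bash
python3 - <<'E'
from h import *; import json
m=json.load(open('w2.json'))
a=ray(m,95+220/6,135+222/6,.044)*1000;b=ray(m,95+335/6,135+275/6,.044)*1000
print(a,b,np.degrees(np.arctan2(*(b-a)[1::-1])),np.linalg.norm(b-a))
e=ray(m,95+(125+15)/6,135+(170)/6,.044)*1000;print('far end',e)
from scipy.spatial.transform import Rotation as R
print(R.from_rotvec(read_state()['orientation']).as_matrix().round(3))
E
```

```text
[503.8017443   57.93553318  44.        ] [501.88289763  34.6928851   44.        ] -94.71947327352892 23.32172082988344
far end [508.05451309  74.53748028  44.        ]
[[ 0.926  0.378 -0.001]
 [ 0.378 -0.926 -0.001]
 [-0.001  0.001 -1.   ]]
```

>>> {"name": "play_rows", "arguments": {
  "moves": [
    {"grip":105,"dx":-0.26,"dy":0.54,"dz":-0.5,"wx":0,"wy":0,"wz":0.9},
    {"grip":105,"dx":-0.26,"dy":0.54,"dz":-0.5,"wx":0,"wy":0,"wz":0.9},
    {"grip":105,"dx":-0.26,"dy":0.54,"dz":-0.5,"wx":0,"wy":0,"wz":0.9},
    {"grip":105,"dx":-0.26,"dy":0.54,"dz":-0.5,"wx":0,"wy":0,"wz":0.9},
    {"grip":105,"dx":-0.26,"dy":0.54,"dz":-0.5,"wx":0,"wy":0,"wz":0.9},
    {"grip":105,"dx":-0.26,"dy":0.54,"dz":-0.5,"wx":0,"wy":0,"wz":0.9},
    {"grip":105,"dx":-0.26,"dy":0.54,"dz":-0.5,"wx":0,"wy":0,"wz":0.9},
    {"grip":105,"dx":0,"dy":0,"dz":0,"wx":0,"wy":0,"wz":0},
    {"grip":105,"dx":0,"dy":0,"dz":0,"wx":0,"wy":0,"wz":0}
  ]
}}

```text
time: 3.08
ee_pos: [0.5069, 0.0559, 0.127]
orientation: [2.313, 2.124, 0.001]
force: [0.8, 0.2, 0.1]
opening: 0.589
gripper_force: 0.0
```

```bash
cat > st.py <<'E'
from h import *
from scipy.spatial.transform import Rotation as R
s=read_state(); M=R.from_rotvec(s['orientation']).as_matrix()
print((s['ee_pos']*1000).round(1),'yaw',np.degrees(np.arctan2(M[1,0],M[0,0])).round(2),'z',M[:,2].round(4),'q',s['qpos'].round(2),'op',round(s['opening'],3),'F',s['force'].round(1),'g',round(s['gripper_force'],1),'t',s['time'])
E
python3 st.py
```

```text
[506.9  55.9 127. ] yaw 85.12 z [ 0.0015 -0.001  -1.    ] q [ 0.25  0.29 -0.52  1.97  0.18  0.92 -0.45] op 0.589 F [0.8 0.2 0.1] g 0.0 t 3.075
```

>>> {"name": "play_rows", "arguments": {
  "moves": [
    {"grip":105,"dx":-0.05,"dy":0.03,"dz":-0.6,"wx":0,"wy":0,"wz":0},
    {"grip":105,"dx":0,"dy":0,"dz":-0.6,"wx":0,"wy":0,"wz":0},
    {"grip":105,"dx":0,"dy":0,"dz":-0.5,"wx":0,"wy":0,"wz":0},
    {"grip":105,"dx":0,"dy":0,"dz":-0.3,"wx":0,"wy":0,"wz":0},
    {"grip":105,"dx":0,"dy":0,"dz":-0.1,"wx":0,"wy":0,"wz":0},
    {"grip":105,"dx":0,"dy":0,"dz":0,"wx":0,"wy":0,"wz":0},
    {"grip":180,"dx":0,"dy":0,"dz":0,"wx":0,"wy":0,"wz":0},
    {"grip":255,"dx":0,"dy":0,"dz":0,"wx":0,"wy":0,"wz":0},
    {"grip":255,"dx":0,"dy":0,"dz":0,"wx":0,"wy":0,"wz":0},
    {"grip":255,"dx":0,"dy":0,"dz":0,"wx":0,"wy":0,"wz":0}
  ],
  "squeeze": 30
}}

```text
time: 4.32
ee_pos: [0.5043, 0.0594, 0.0221]
orientation: [2.309, 2.129, 0.002]
force: [-1.0, 0.1, 5.8]
opening: 0.134
gripper_force: 34.2
```

```bash
python3 st.py
```

```text
[504.3  59.4  22.1] yaw 85.35 z [ 0.0016 -0.     -1.    ] q [ 0.18  0.45 -0.47  2.05  0.3   0.71 -0.56] op 0.134 F [-1.   0.1  5.8] g 34.2 t 4.325
```

>>> {"name": "play_rows", "arguments": {
  "moves": [
    {"grip":255,"dx":0,"dy":-0.03,"dz":0.02,"wx":0,"wy":0,"wz":-0.69},
    {"grip":255,"dx":0,"dy":0,"dz":0,"wx":0,"wy":0,"wz":-0.69},
    {"grip":255,"dx":0,"dy":0,"dz":0,"wx":0,"wy":0,"wz":-0.69},
    {"grip":255,"dx":0,"dy":0,"dz":0,"wx":0,"wy":0,"wz":-0.69},
    {"grip":255,"dx":0,"dy":0,"dz":0,"wx":0,"wy":0,"wz":-0.69},
    {"grip":255,"dx":0,"dy":0,"dz":0,"wx":0,"wy":0,"wz":-0.69},
    {"grip":255,"dx":0,"dy":0,"dz":0,"wx":0,"wy":0,"wz":-0.69},
    {"grip":255,"dx":0,"dy":0,"dz":0,"wx":0,"wy":0,"wz":-0.69},
    {"grip":255,"dx":0,"dy":0,"dz":0,"wx":0,"wy":0,"wz":-0.69},
    {"grip":255,"dx":0,"dy":0,"dz":0,"wx":0,"wy":0,"wz":-0.69}
  ]
}}

```text
time: 5.58
ee_pos: [0.5059, 0.0579, 0.0222]
orientation: [-3.11, -0.441, -0.008]
force: [5.2, -0.3, -7.1]
opening: 0.14
gripper_force: 32.4
```

>>> {"name": "play_rows", "arguments": {
  "moves": [
    {"grip":255,"dx":0,"dy":0,"dz":0,"wx":0,"wy":0,"wz":0},
    {"grip":255,"dx":0,"dy":0,"dz":0,"wx":0,"wy":0,"wz":0},
    {"grip":255,"dx":0,"dy":0,"dz":0,"wx":0,"wy":0,"wz":0}
  ]
}}

```text
time: 5.95
ee_pos: [0.5059, 0.0579, 0.0222]
orientation: [-3.11, -0.446, -0.008]
force: [5.5, -0.3, -6.6]
opening: 0.131
gripper_force: 32.5
```

```bash
python3 st.py
```

```text
[505.9  57.9  22.2] yaw 16.34 z [ 5.e-03  8.e-04 -1.e+00] q [-0.05  0.42 -0.18  2.06  0.12  0.67 -1.59] op 0.131 F [ 5.5 -0.3 -6.6] g 32.5 t 5.95
```

>>> {"name": "play_rows", "arguments": {
  "moves": [
    {"grip":180,"dx":0,"dy":0,"dz":0,"wx":0,"wy":0,"wz":0},
    {"grip":105,"dx":0,"dy":0,"dz":0,"wx":0,"wy":0,"wz":0},
    {"grip":105,"dx":0,"dy":0,"dz":0,"wx":0,"wy":0,"wz":0},
    {"grip":105,"dx":0,"dy":0,"dz":0.4,"wx":0,"wy":0,"wz":0},
    {"grip":105,"dx":0,"dy":0,"dz":0.8,"wx":0,"wy":0,"wz":0},
    {"grip":105,"dx":0,"dy":0,"dz":0.8,"wx":0,"wy":0,"wz":0},
    {"grip":105,"dx":0,"dy":0,"dz":0.6,"wx":0,"wy":0,"wz":0},
    {"grip":105,"dx":0,"dy":0,"dz":0,"wx":0,"wy":0,"wz":0},
    {"grip":105,"dx":0,"dy":0,"dz":0,"wx":0,"wy":0,"wz":0}
  ]
}}

```text
time: 7.08
ee_pos: [0.5027, 0.0576, 0.1516]
orientation: [3.109, 0.446, -0.002]
force: [-0.6, 0.0, 0.7]
opening: 0.586
gripper_force: 0.0
```

```bash
python3 - <<'E'
from meas import *; import json
m=camera_model('wrist'); save('wrist','w3'); json.dump({k:np.array(v).tolist() for k,v in m.items()},open('w3.json','w'))
exec(open('st.py').read())
E
```

```text
[502.4  57.5 151.1] yaw 16.34 z [-2.5e-03 -5.0e-04 -1.0e+00] q [-0.02  0.23 -0.2   1.96  0.06  0.96 -1.54] op 0.59 F [ 0.5  0.6 -0.5] g 0.0 t 7.125
```

View pics/w3.png

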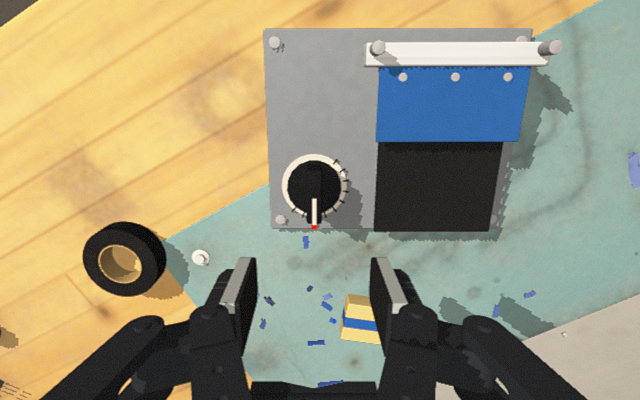

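The white line at (314,212) now stands on the red mark at (315,228). I'll measure its angle and refine the pad and lip pose.

```bash
python3 - <<'E'
from meas import *; import json
m=json.load(open('w3.json')); im=cv2.imread('pics/w3.png'); H,S,V=cv2.split(cv2.cvtColor(im,cv2.COLOR_BGR2HSV))
yy,xx=np.mgrid[:400,:640]
box=lambda a,b,c,d:(xx>=a)&(xx<c)&(yy>=b)&(yy<d)
rect((V>150)&(S<70)&box(305,195,324,225),m,.044,'line')
rect((H>100)&(H<118)&(S>140)&(V>60)&box(360,60,535,150),m,.036,'lip')
rect((V<60)&box(373,140,506,236),m,.024,'pad')
for n,(u,v) in dict(TL=(264,29),BR=(490,232),BL=(272,228)).items(): print(n,(ray(m,u,v,.008)*1000).round(1))
r=((H<8)|(H>172))&(S>140)&box(300,215,330,240); print('red',(ray(m,xx[r].mean(),yy[r].mean(),.009)*1000).round(1))
E
```

```text
line c 494.6 54.4 wh 20.9 3.1 ang 16.4 area px 101.0
lip c 596.0 -16.7 wh 51.2 103.6 ang 16.4 area px 10741.5
pad c 533.6 -35.1 wh 73.8 95.2 ang 16.4 area px 10444.0
TL [608.8 126.3   8. ]
BR [ 507.3 -103.6    8. ]
BL [456.8  81.7   8. ]
red [468.9  46.9   9. ]
```

The white line lies at 16.4° and the fixture's yaw is 16.4°, so the dial stands on the line. Next is a view above the strip.

>>> {"name": "play_rows", "arguments": {
  "moves": [
    {"grip":105,"dx":0.41,"dy":-0.78,"dz":0.1,"wx":0,"wy":0,"wz":0.65},
    {"grip":105,"dx":0.41,"dy":-0.78,"dz":0.1,"wx":0,"wy":0,"wz":0.65},
    {"grip":105,"dx":0.41,"dy":-0.78,"dz":0.1,"wx":0,"wy":0,"wz":0.65},
    {"grip":105,"dx":0.41,"dy":-0.78,"dz":0.1,"wx":0,"wy":0,"wz":0.65},
    {"grip":105,"dx":0.41,"dy":-0.78,"dz":0,"wx":0,"wy":0,"wz":0.65},
    {"grip":105,"dx":0.41,"dy":-0.78,"dz":0,"wx":0,"wy":0,"wz":0.65},
    {"grip":105,"dx":0.41,"dy":-0.78,"dz":0,"wx":0,"wy":0,"wz":0.65},
    {"grip":105,"dx":0,"dy":0,"dz":0,"wx":0,"wy":0,"wz":0},
    {"grip":105,"dx":0,"dy":0,"dz":0,"wx":0,"wy":0,"wz":0}
  ]
}}

```text
time: 8.25
ee_pos: [0.6462, -0.2143, 0.1705]
orientation: [-2.693, -1.612, 0.002]
force: [0.4, 0.1, 0.2]
opening: 0.588
gripper_force: 0.0
```

```bash
python3 - <<'E'
from meas import *; import json
m=camera_model('wrist'); save('wrist','w4'); json.dump({k:np.array(v).tolist() for k,v in m.items()},open('w4.json','w'))
im=cv2.imread('pics/w4.png'); H,S,V=cv2.split(cv2.cvtColor(im,cv2.COLOR_BGR2HSV))
print(proj(m,[.646,-.2162,.035]))
c=rect((H>15)&(H<32)&(S>150)&(V>120),m,.035,'rail'); print(cv2.boundingRect(c))
exec(open('st.py').read())
E
```

```text
[313.72649288 191.79938588]
rail c 645.9 -216.4 wh 90.1 10.3 ang 62.2 area px 1156.5
(308, 137, 13, 106)
[ 646.4 -213.5  171. ] yaw 61.9 z [-0.0022  0.0016 -1.    ] q [ 0.4   0.5  -0.2   1.51  0.11  1.14 -0.32] op 0.592 F [-0.3  0.1 -0.7] g 0.0 t 8.3
```

View pics/w4.png

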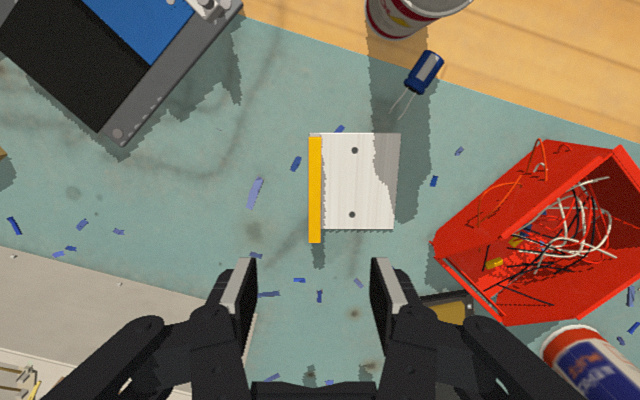

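The wrist view shows the strip square to the gripper, with its rail from (315,137) to (315,243). The leaf is to the right, the capacitor is clear at (424,72), and the two measurements agree. Descending and gripping.

>>> {"name": "play_rows", "arguments": {
  "moves": [
    {"grip":105,"dx":-0.01,"dy":-0.06,"dz":-0.8,"wx":0,"wy":0,"wz":0},
    {"grip":105,"dx":0,"dy":0,"dz":-0.8,"wx":0,"wy":0,"wz":0},
    {"grip":105,"dx":0,"dy":0,"dz":-0.8,"wx":0,"wy":0,"wz":0},
    {"grip":105,"dx":0,"dy":0,"dz":-0.5,"wx":0,"wy":0,"wz":0},
    {"grip":105,"dx":0,"dy":0,"dz":-0.25,"wx":0,"wy":0,"wz":0},
    {"grip":105,"dx":0,"dy":0,"dz":0,"wx":0,"wy":0,"wz":0},
    {"grip":105,"dx":0,"dy":0,"dz":0,"wx":0,"wy":0,"wz":0}
  ],
  "squeeze": 80
}}

```text
time: 9.18
ee_pos: [0.6476, -0.2182, 0.0163]
orientation: [2.693, 1.614, 0.003]
force: [0.2, 0.5, -0.1]
opening: 0.59
gripper_force: 0.0
```

```bash
python3 st.py
```

```text
[ 647.6 -218.2   16.3] yaw 61.86 z [ 2.4e-03 -6.0e-04 -1.0e+00] q [ 0.39  0.67 -0.18  1.62  0.15  0.86 -0.34] op 0.59 F [ 0.2  0.5 -0.1] g 0.0 t 9.175
```

>>> {"name": "play_rows", "arguments": {
  "moves": [
    {"grip":105,"dx":-0.03,"dy":0.035,"dz":-0.09,"wx":0,"wy":0,"wz":0},
    {"grip":105,"dx":0,"dy":0,"dz":0,"wx":0,"wy":0,"wz":0},
    {"grip":160,"dx":0,"dy":0,"dz":0,"wx":0,"wy":0,"wz":0},
    {"grip":200,"dx":0,"dy":0,"dz":0,"wx":0,"wy":0,"wz":0},
    {"grip":220,"dx":0,"dy":0,"dz":0,"wx":0,"wy":0,"wz":0},
    {"grip":255,"dx":0,"dy":0,"dz":0,"wx":0,"wy":0,"wz":0},
    {"grip":255,"dx":0,"dy":0,"dz":0,"wx":0,"wy":0,"wz":0},
    {"grip":255,"dx":0,"dy":0,"dz":0,"wx":0,"wy":0,"wz":0}
  ]
}}

```text
time: 10.18
ee_pos: [0.6453, -0.2166, 0.0106]
orientation: [2.695, 1.614, 0.001]
force: [1.1, -0.1, 2.1]
opening: 0.097
gripper_force: 79.8
```

```bash
python3 st.py
```

```text
[ 645.3 -216.6   10.6] yaw 61.83 z [ 6.e-04 -3.e-04 -1.e+00] q [ 0.39  0.67 -0.18  1.63  0.15  0.85 -0.35] op 0.097 F [ 1.1 -0.1  2.1] g 79.8 t 10.175
```

>>> {"name": "play_rows", "arguments": {
  "moves": [
    {"grip":255,"dx":0,"dy":0,"dz":0.2,"wx":0,"wy":0,"wz":0},
    {"grip":255,"dx":0,"dy":0,"dz":0.5,"wx":0,"wy":0,"wz":0},
    {"grip":255,"dx":0,"dy":0,"dz":0.6,"wx":0,"wy":0,"wz":0},
    {"grip":255,"dx":0,"dy":0,"dz":0.6,"wx":0,"wy":0,"wz":0},
    {"grip":255,"dx":0,"dy":0,"dz":0.5,"wx":0,"wy":0,"wz":0},
    {"grip":255,"dx":0,"dy":0,"dz":0,"wx":0,"wy":0,"wz":0}
  ]
}}

```text
time: 10.92
ee_pos: [0.6466, -0.2168, 0.133]
orientation: [2.692, 1.612, 0.005]
force: [0.3, 0.1, -0.7]
opening: 0.099
gripper_force: 79.4
```

>>> {"name": "play_rows", "arguments": {
  "moves": [
    {"grip":255,"dx":-0.4,"dy":0.4,"dz":0,"wx":0,"wy":0,"wz":0.55},
    {"grip":255,"dx":-0.43,"dy":0.41,"dz":0,"wx":0,"wy":0,"wz":0.55},
    {"grip":255,"dx":-0.43,"dy":0.41,"dz":0,"wx":0,"wy":0,"wz":0.56},
    {"grip":255,"dx":-0.43,"dy":0.41,"dz":0,"wx":0,"wy":0,"wz":0.56},
    {"grip":255,"dx":-0.43,"dy":0.41,"dz":0,"wx":0,"wy":0,"wz":0.56},
    {"grip":255,"dx":-0.43,"dy":0.41,"dz":0,"wx":0,"wy":0,"wz":0.56},
    {"grip":255,"dx":-0.43,"dy":0.41,"dz":0,"wx":0,"wy":0,"wz":0.56},
    {"grip":255,"dx":-0.43,"dy":0.41,"dz":0,"wx":0,"wy":0,"wz":0.56},
    {"grip":255,"dx":0,"dy":0,"dz":0,"wx":0,"wy":0,"wz":0},
    {"grip":255,"dx":0,"dy":0,"dz":0,"wx":0,"wy":0,"wz":0}
  ]
}}

```text
time: 12.18
ee_pos: [0.4745, -0.0535, 0.1299]
orientation: [-1.882, -2.515, 0.0]
force: [1.3, -0.4, -0.7]
opening: 0.097
gripper_force: 79.3
```

```bash
python3 st.py
```

```text
[474.5 -53.5 129.9] yaw 106.38 z [-3.e-04 -1.e-04 -1.e+00] q [ 0.41  0.22 -0.44  2.04  0.12  0.9   0.19] op 0.097 F [ 1.3 -0.4 -0.7] g 79.3 t 12.175
```

>>> {"name": "play_rows", "arguments": {
  "moves": [
    {"grip":255,"dx":0.01,"dy":0.02,"dz":-0.5,"wx":0,"wy":0,"wz":0},
    {"grip":255,"dx":0,"dy":0,"dz":-0.6,"wx":0,"wy":0,"wz":0},
    {"grip":255,"dx":0,"dy":0,"dz":-0.4,"wx":0,"wy":0,"wz":0},
    {"grip":255,"dx":0,"dy":0,"dz":-0.2,"wx":0,"wy":0,"wz":0},
    {"grip":255,"dx":0,"dy":0,"dz":-0.08,"wx":0,"wy":0,"wz":0},
    {"grip":255,"dx":0,"dy":0,"dz":0,"wx":0,"wy":0,"wz":0},
    {"grip":255,"dx":0,"dy":0,"dz":0,"wx":0,"wy":0,"wz":0}
  ]
}}

```text
time: 13.05
ee_pos: [0.4758, -0.0521, 0.042]
orientation: [1.88, 2.515, 0.001]
force: [0.2, 0.3, -1.4]
opening: 0.097
gripper_force: 79.4
```

```bash
python3 - <<'E'
from meas import *; import json
m=camera_model('wrist'); save('wrist','w5'); json.dump({k:np.array(v).tolist() for k,v in m.items()},open('w5.json','w'))
exec(open('st.py').read())
E
```

```text
[475.7 -52.1  42. ] yaw 106.43 z [ 1.6e-03 -2.0e-04 -1.0e+00] q [ 0.37  0.36 -0.41  2.11  0.22  0.71  0.11] op 0.099 F [-0.3 -0.4 -0.4] g 79.4 t 13.1
```

View pics/w5.png

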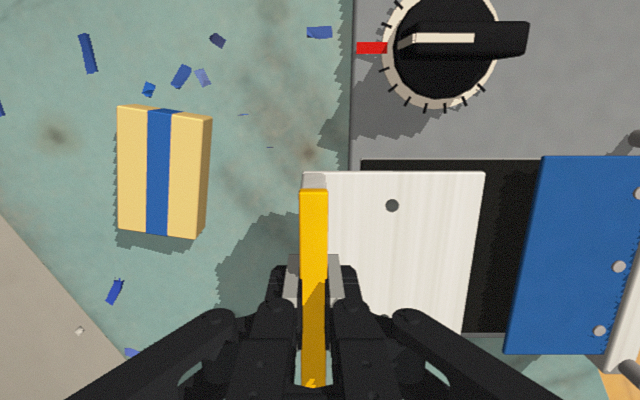

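The strip hangs square above the pad. Its leaf's front corner is at (485,172), the pad corner at (361,160), the lip corner at (541,156), and the dial is still on its red line. Now a numeric check of centring and yaw.

```bash
python3 - <<'E'
from h import *; import json
m=json.load(open('w5.json')); O=np.array([561.2,9.2]); a=np.radians(16.4); Rf=np.array([[np.cos(a),-np.sin(a)],[np.sin(a),np.cos(a)]])
for n,u,v,z in [('leaf front corner (exp -25,10)',485,172,.0354),('leaf front edge low',463,333,.0354),('leaf side near rail',330,171,.0354),('pad corner (-76,13)',361,160,.024),('pad at lip',541,159,.024),('lip corner(0,17)',541,155,.036),('lip corner2(0,-87)',505,354,.036)]:
    print(n,(Rf.T@(ray(m,u,v,z)[:2]*1000-O)).round(1))
E
```

```text
leaf front corner (exp -25,10) [-23.4   9.8]
leaf front edge low [-21.8 -74.3]
leaf side near rail [-91.1  10.3]
pad corner (-76,13) [-76.2  12.8]
pad at lip [ 7.3 13.3]
lip corner(0,17) [-0.9 17.4]
lip corner2(0,-87) [  1.5 -86.9]
```

>>> {"name": "play_rows", "arguments": {
  "moves": [
    {"grip":255,"dx":0,"dy":0,"dz":-0.1,"wx":0,"wy":0,"wz":0},
    {"grip":255,"dx":0.1,"dy":0.03,"dz":0,"wx":0,"wy":0,"wz":0},
    {"grip":255,"dx":0.1,"dy":0.03,"dz":0,"wx":0,"wy":0,"wz":0},
    {"grip":255,"dx":0.1,"dy":0.03,"dz":0,"wx":0,"wy":0,"wz":0},
    {"grip":255,"dx":0,"dy":0,"dz":0,"wx":0,"wy":0,"wz":0},
    {"grip":255,"dx":0,"dy":0,"dz":0,"wx":0,"wy":0,"wz":0}
  ]
}}

```text
time: 13.85
ee_pos: [0.4899, -0.0475, 0.0363]
orientation: [-1.881, -2.516, 0.0]
force: [-0.4, -0.0, -1.1]
opening: 0.1
gripper_force: 79.4
```

```bash
cat >> st.py <<'E'
a=np.radians(16.4); d=s['ee_pos'][:2]*1000-[561.2,9.2]; print('fix', d@[np.cos(a),np.sin(a)], d@[-np.sin(a),np.cos(a)])
E
python3 st.py
```

```text
[489.9 -47.5  36.3] yaw 106.44 z [-2.e-04 -0.e+00 -1.e+00] q [ 0.35  0.39 -0.4   2.08  0.23  0.71  0.09] op 0.1 F [-0.4 -0.  -1.1] g 79.4 t 13.85
fix -84.4267455356189 -34.29321217437676
```

>>> {"name": "play_rows", "arguments": {
  "moves": [
    {"grip":255,"dx":0.11,"dy":0.03,"dz":0.01,"wx":0,"wy":0,"wz":0},
    {"grip":255,"dx":0.11,"dy":0.03,"dz":0,"wx":0,"wy":0,"wz":0},
    {"grip":255,"dx":0.11,"dy":0.03,"dz":0,"wx":0,"wy":0,"wz":0},
    {"grip":255,"dx":0.11,"dy":0.03,"dz":0,"wx":0,"wy":0,"wz":0},
    {"grip":255,"dx":0.11,"dy":0.03,"dz":0,"wx":0,"wy":0,"wz":0},
    {"grip":255,"dx":0.11,"dy":0.03,"dz":0,"wx":0,"wy":0,"wz":0},
    {"grip":255,"dx":0,"dy":0,"dz":0,"wx":0,"wy":0,"wz":0},
    {"grip":255,"dx":0,"dy":0,"dz":0,"wx":0,"wy":0,"wz":0}
  ]
}}

```text
time: 14.85
ee_pos: [0.5228, -0.0385, 0.0368]
orientation: [-1.881, -2.516, 0.0]
force: [-0.6, -0.1, -0.7]
opening: 0.098
gripper_force: 79.4
```

```bash
python3 st.py
```

```text
[522.8 -38.5  36.8] yaw 106.44 z [-3.e-04 -1.e-04 -1.e+00] q [ 0.32  0.44 -0.39  2.01  0.24  0.74  0.06] op 0.098 F [-0.6 -0.1 -0.7] g 79.4 t 14.85
fix -50.32361790008269 -34.95707599602957
```

>>> {"name": "play_rows", "arguments": {
  "moves": [
    {"grip":255,"dx":0,"dy":0,"dz":-0.03,"wx":0,"wy":0,"wz":0},
    {"grip":255,"dx":0,"dy":0,"dz":-0.03,"wx":0,"wy":0,"wz":0},
    {"grip":255,"dx":0,"dy":0,"dz":-0.03,"wx":0,"wy":0,"wz":0},
    {"grip":255,"dx":0,"dy":0,"dz":-0.03,"wx":0,"wy":0,"wz":0},
    {"grip":255,"dx":0,"dy":0,"dz":-0.03,"wx":0,"wy":0,"wz":0},
    {"grip":255,"dx":0,"dy":0,"dz":0,"wx":0,"wy":0,"wz":0},
    {"grip":255,"dx":0,"dy":0,"dz":0,"wx":0,"wy":0,"wz":0},
    {"grip":255,"dx":0,"dy":0,"dz":0,"wx":0,"wy":0,"wz":0}
  ]
}}

```text
time: 15.85
ee_pos: [0.5229, -0.0386, 0.0298]
orientation: [1.881, 2.516, -0.001]
force: [-2.2, -0.3, 7.3]
opening: 0.099
gripper_force: 80.5
```

```bash
python3 st.py
```

```text
[522.9 -38.6  29.8] yaw 106.44 z [-3.e-04 -5.e-04 -1.e+00] q [ 0.31  0.45 -0.39  2.01  0.25  0.73  0.06] op 0.099 F [-2.2 -0.3  7.3] g 80.5 t 15.85
fix -50.2733437177844 -35.068032809985574
```

>>> {"name": "play_rows", "arguments": {
  "moves": [
    {"grip":255,"dx":0,"dy":0,"dz":-0.008,"wx":0,"wy":0,"wz":0},
    {"grip":255,"dx":0,"dy":0,"dz":0,"wx":0,"wy":0,"wz":0},
    {"grip":255,"dx":0,"dy":0,"dz":0,"wx":0,"wy":0,"wz":0},
    {"grip":255,"dx":0,"dy":0,"dz":0,"wx":0,"wy":0,"wz":0}
  ]
}}

```text
time: 16.35
ee_pos: [0.5228, -0.0386, 0.0294]
orientation: [-1.881, -2.516, 0.001]
force: [-3.6, -0.4, 7.6]
opening: 0.1
gripper_force: 80.5
```

```bash
python3 -c "from h import *; save('wrist','w6')"; python3 st.py
```

```text
[522.8 -38.6  29.4] yaw 106.44 z [-4.e-04 -5.e-04 -1.e+00] q [ 0.31  0.45 -0.39  2.01  0.25  0.73  0.06] op 0.101 F [-2.6 -0.4  7.3] g 80.5 t 16.4
fix -50.30883071331547 -35.05940690474298
```

View pics/w6.png

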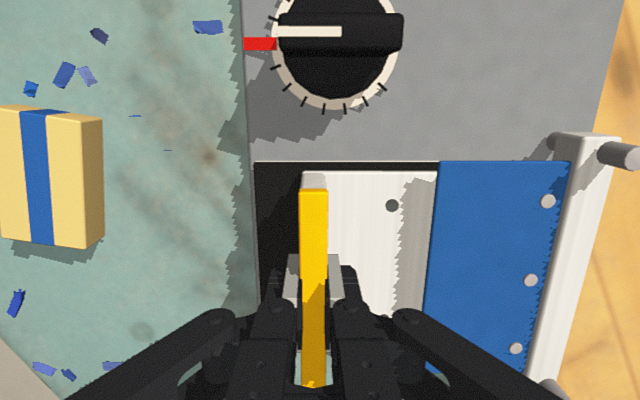

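The strip is under the lip, with its leaf ending at the lip edge (437,165). The lip is level, the white pointer is on the red line at (260,43), and the fuse box hasn't been disturbed. Handing in.

```bash
python3 -c "from station import *; print(close_job())"
```

```text
the job is handed in; nothing more can be done
None
```

I handed the job in at about 16.4 s: the dial is on the red line, the strip's front edge is about 25 mm under the lip, and the arm is still pressing it with the pad about 5 mm down. The sink and depth come from the measured tool position; the roughly 7.5 N push suggests slightly less sink, about 4.6 mm. No verdict came back.

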